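# Put the glass tile away in its case

### The job

Put the long rectangular glass tile away in the plywood case: tilt it so that its leading short end goes in under the fixed hood, let it down flat on the floor of the case and push it fully back until its short end meets the back wall. Then slide the case's cover fully shut, and leave the other things on the bench as they are.

Things in the scene. Friction and masses are not known exactly. Their poses are not given: they have to be found in the camera images.
- glass_tile: Rectangular fused glass tile (blue), 86 mm along its x, 51 mm along its y, 6 mm thick (its look has ripples up to 10 mm), 50 g. Origin at the centre of its underside, z up. It starts flat on the bench; either short end may lead. The only oblong tile; the square ones are bystanders.
- tile_case: Plywood case fixed to the bench, 144 (x) x 150 (y) mm, origin at the centre of its underside; x points from the open front to the back wall, roughly away from the robot. Inside: x -64 to +64 mm, y -65 to +65 mm, floor at z = 6 mm. Front wall (sill) 8 mm thick, top at z = 41 mm; side walls 10 mm thick, as high, with guide rails up to z = 48 mm. A fixed hood covers the rear half.
- hood_edge (a point): Middle of the lower front edge of the fixed hood (case x = -2 mm, z = 36 mm). The hood is 5 mm thick and runs from here to the back wall. The opening between it and the sill is 62 mm (case x) by 130 mm (y): too short for the tile to go in flat and lengthwise. With the tile home, 23 mm of it shows in the opening and a 41 mm gap is left between it and the sill.
- tile_home (a point): Point on the case's floor where the tile's origin lies when its short end touches the back wall (case x = +21 mm, y = 0, z = 6 mm); axes as those of the case. The tile may lie to either side of it along y.
- case_cover (a joint): Travel of the sliding cover in m: 0 = stowed back on the hood (starts 0 to 0.006), 0.066 = fully shut over the opening, slid along the case's -x, towards the sill. It needs about 2 N and stays where it is left.
- cover_tab (a point): Middle of the top edge of the cover's upright tab: 9 mm (case x) x 60 mm (y), 20 mm tall, standing on the 4 mm thick cover (70 x 140 mm). Its top is 65 mm over the bench, its foot 45 mm; push it from behind or pinch it. The cover reaches 43 mm in front of the tab's centre and 27 mm behind it. Moves with the cover.
- red_tile: Square glass tile, 52 x 52 x 7 mm, bystander. Origin under its centre.
- amber_tile: Square glass tile, 47 x 46 x 7 mm, bystander. Origin under its centre.
- marker: Marker pen lying on the bench, 135 mm long (its y), 16 mm thick, bystander. Origin under its centre.
- frit_jar: Small screw-top jar, 37 mm across, 48 mm tall, bystander. Origin under its centre.
Not all that is in view belongs to the job. Several things look just like the glass_tile: the one meant starts farthest to the robot's left.

How it is judged:
By the outcome, as a careful person would: the job done as asked, in the order asked, and still so for the second after the job is handed in, with the robot touching nothing.
It also fails if it takes over 54 s, if anything falls off the work surface, if the arm or the gripper's body presses on something with over 40 N, if the wrist force passes 120 N, or if a joint passes its speed limit or range.

### The arm

A 6-joint arm with a two-finger parallel gripper is mounted at the origin on a cart in front of the work surface, level with it; the furniture and walls round the work are solid. World frame = base frame: x ahead of the robot, y to its left, z up, the work surface at z = 0. Lengths are in m, angles in rad, forces in N, time in s.
With the tool pointing down it reaches from about 0.3 to 0.75 m from the base axis. Payload 8.5 kg.
Tool frame: the origin (TCP) lies between the finger pads; the fingertips stand 11 mm ahead of it and the grasp point (between the pads) lies 8 mm behind it; z points along the fingers, y is the line along which they close (so a half turn about z gives the same grasp; the last joint's range is limited). The gripper opens to 85 mm and grips with 20 to 120 N. Pads are 22 mm wide; open, the fingers measure 114 mm over their backs; the gripper's body (76 mm by 85 mm) begins 54 mm behind the grasp point. The pads swing forward as they close: fully open they stand 13 mm farther back than shut.
Start: joints at [-1.323, 0.381, 1.297, -0, 1.464, -0.215], TCP at [0.246, -0.492, 0.242] pointing down, gripper open.
Joint ranges: [-3.11, 3.11], [-0.89, 2.33], [0.22, 2.48], [-1.42, 4.56], [0.17, 2.85], [-2.88, 2.88]. Speed limits (rad/s): [2.39, 2.39, 3.14, 3.14, 3.14, 3.14].

### API

Orientations are given as a rotation vector (axis times angle).
In Python, from bench import readout, eyes, workorder gives the robot as it stands. The module is installed in compiled form; this text tells all that it offers.
- The arm moves only by the tool step_arm, never from a script. Its argument "series" is a list of rows, each an object of numbers: "wx", "wy", "wz": the turn, a rotation vector about the tool's x, y, z in degrees; "dx", "dy", "dz": the shift along the tool's x, y, z in mm; "fingers": the finger opening in mm, from 0 to 85.4. In form: [{"wx": .., "wy": .., "wz": .., "dx": .., "dy": .., "dz": .., "fingers": ..}, ...]. A call has 1 to 20 rows; each row is the pose to reach, as a shift and turn from the pose commanded when the call began, along the tool's axes at that moment; what a row does not reach only later rows make up. A row lasts 1/8 s, in which the tool goes at most 62.5 mm and 10.7 degrees, less where a joint would pass 70% of its speed; a pose out of reach is approached as far as the arm can. A call with a gripper value outside its range is refused whole. The fingers move at their own pace and stop on an object; the grip force is fixed at half the most. Time passes only in rows, so rows that repeat a pose let the fingers close. It gives the time, the measured TCP pose, the force, the opening and the grip force at its end, in the units of the state.
- readout.get_obs(): the state, without advancing time (a new reading comes with each control period).
- eyes.grab_frame(name): name is "scene" or "top" or "wrist"; returns the picture (400x640x3 uint8, red, green, blue); there is no depth.
- eyes.camera_info(name): a dict with "fx", "fy", "cx", "cy" (pixels), "T" (4x4, takes a point from camera to world coordinates); the wrist camera has in their place "tool_from_camera" (4x4, takes a point from camera to tool coordinates, whose origin is the TCP and whose axes are the flange's). Camera axes: x right, y down, z forward; pixel columns grow to the right and rows downward; lengths in m; the calibration is good to about 2 mm. A picture is of the moment at which its call begins: read the wrist's pose just before it. camera_info takes no time and is no camera call.
- workorder.job_done(): hands the job in; it is judged then, once.
The state is a dict: "clock": time; "joints": joint angles; "joint_velocities": joint speeds; "effort": joint torques, N m; "tcp_pos": TCP position; "tool_rot": TCP orientation; "ft_force": force on the tool from outside, world axes, zero at the start; "torque": the same for the moment, N m; "grip_width": finger opening in m; "gripper_force": force on a finger pad.
Only numpy, scipy, OpenCV 4.12 (cv2) and the standard library are available. Lean on these libraries where they do the work, as an engineer would, in place of code of your own. Each camera call takes 0.05 s, during which the arm holds its last target. There are 200 camera calls.

## Working session

There is one attempt and no reset: what is moved stays moved. The work goes in short steps, Python scripts to look and compute and a tool call to move; the robot and the scene stay as the last step left them, time stands still between calls to the robot, and variables do not carry over. Pictures are saved under pics/ and viewed, at most 10 in all, crops included, and the job is handed in when it is done.

Besides the shell and the picture viewer there is one more tool, called after "Request:" by a JSON object that holds its "fn" and its "kwargs", one argument or row to a line. step_arm: Moves the arm, as the interface text tells. Its arguments: {"type":"object","properties":{"series":{"type":"array","items":{"type":"object","properties":{"wx":{"type":"number"},"wy":{"type":"number"},"wz":{"type":"number"},"dx":{"type":"number"},"dy":{"type":"number"},"dz":{"type":"number"},"fingers":{"type":"number"}}}}},"required":["series"]}

```bash
mkdir -p pics
python3 - <<'E'
from bench import readout, eyes
import cv2
o=readout.get_obs();print({k:o[k] for k in('clock','tcp_pos','tool_rot','ft_force','grip_width')})
for n in('scene','top'):
    cv2.imwrite(f'pics/{n}0.png',eyes.grab_frame(n)[:,:,::-1]);i=eyes.camera_info(n);print(n,i)
print(eyes.camera_info('wrist'))
E
```

```text
{'clock': 0.0, 'tcp_pos': array([ 0.24548066, -0.49188313,  0.24169552]), 'tool_rot': array([-3.05642254e+00, -7.20172678e-01, -1.32653948e-05]), 'ft_force': array([ 1.24120453,  0.01675198, -0.02718049]), 'grip_width': 0.08563857030310741}
scene {'fx': 380.32231251157214, 'fy': 380.32231251157214, 'cx': 320.2014269306513, 'cy': 199.5835353956967, 'T': array([[-0.67668471, -0.3962802 ,  0.62053187, -0.00329688],
       [-0.7362631 ,  0.35985168, -0.57308239,  0.47542872],
       [ 0.00380176, -0.84467081, -0.53527262,  0.55658947],
       [ 0.        ,  0.        ,  0.        ,  1.        ]])}
top {'fx': 493.0637168867196, 'fy': 493.0637168867196, 'cx': 315.0115984318941, 'cy': 196.7800059117537, 'T': array([[ 0.00940601, -0.99434934,  0.10573986,  0.38637296],
       [-0.99971377, -0.00702475,  0.0228699 , -0.03619979],
       [-0.02199788, -0.10592471, -0.9941308 ,  1.43834115],
       [ 0.        ,  0.        ,  0.        ,  1.        ]])}
{'fx': 321.9244151291486, 'fy': 321.9244151291486, 'cx': 323.8525784127823, 'cy': 199.36519157373885, 'tool_from_camera': array([[-3.20016847e-04, -9.55157431e-01, -2.96098261e-01,
         7.65614935e-02],
       [ 9.99999153e-01, -6.79102376e-04,  1.10987854e-03,
         2.99710904e-04],
       [-1.26118977e-03, -2.96097655e-01,  9.55156839e-01,
        -1.32368174e-01],
       [ 0.00000000e+00,  0.00000000e+00,  0.00000000e+00,
         1.00000000e+00]])}
```

View pics/top0.png

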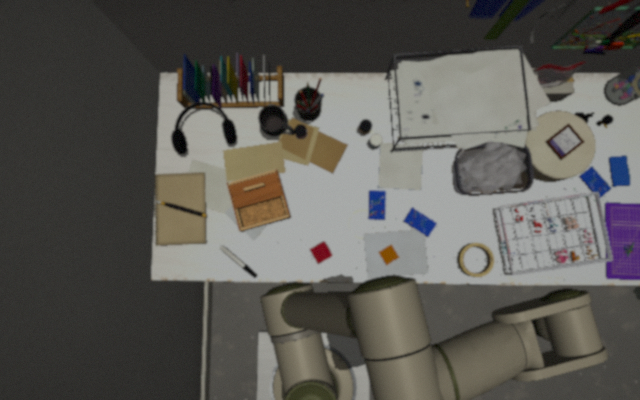

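View pics/scene0.png

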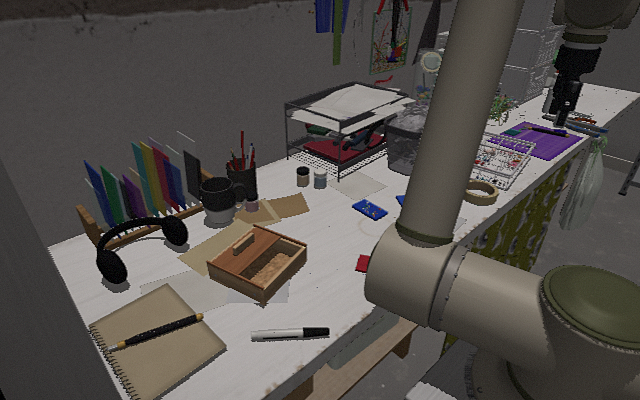

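Top view: look-alikes for the oblong tile (blue) are at (377,205), (420,222), (595,180) and (619,170). The squares are red (321,252) and amber (389,254). The robot's left is image left, so the target is (377,205). The case is at about (258,200), its tab at about (255,185), and the opening faces the robot.

```bash
cat > h.py <<'E'
import numpy as np, cv2
from scipy.spatial.transform import Rotation as R
from bench import readout, eyes
def cam(name,o=None):
    i=eyes.camera_info(name); K=np.array([[i['fx'],0,i['cx']],[0,i['fy'],i['cy']],[0,0,1]])
    if name=='wrist':
        T=np.eye(4);T[:3,:3]=R.from_rotvec(o['tool_rot']).as_matrix();T[:3,3]=o['tcp_pos'];T=T@i['tool_from_camera']
    else: T=i['T']
    return K,T
def toz(px,z,K,T):
    px=np.atleast_2d(px).astype(float);d=(np.c_[px,np.ones(len(px))]@np.linalg.inv(K).T)@T[:3,:3].T
    return T[:3,3]+d*((z-T[2,3])/d[:,2])[:,None]
def proj(P,K,T):
    c=(np.atleast_2d(P)-T[:3,3])@T[:3,:3]; q=c@K.T; return q[:,:2]/q[:,2:]
def blue(im):
    h=cv2.cvtColor(im,cv2.COLOR_RGB2HSV); m=cv2.inRange(h,(100,120,50),(130,255,255))
    m=cv2.morphologyEx(m,cv2.MORPH_CLOSE,np.ones((5,5)))
    return [c for c in cv2.findContours(m,0,cv2.CHAIN_APPROX_NONE)[0] if cv2.contourArea(c)>80]
def rect(c,z,K,T):
    w=toz(c.reshape(-1,2),z,K,T)[:,:2]; (x,y),(a,b),t=cv2.minAreaRect((w*1000).astype(np.float32))
    if a<b: a,b,t=b,a,t+90
    return np.round([x,y,a,b,(t+90)%180-90],1)
def inTool(P,o): return R.from_rotvec(o['tool_rot']).inv().apply(np.asarray(P)-o['tcp_pos'])*1000
E
python3 - <<'E'
from h import *
im=cv2.imread('pics/top0.png')[:,:,::-1].copy();K,T=cam('top')
for c in blue(im): print(c.mean(0),rect(c,.006,K,T))
print(toz([[238,230],[290,217],[228,185],[282,172]],.045,K,T).round(3))
x=im[150:280,190:450];cv2.imwrite('pics/crop0.png',cv2.resize(x,None,fx=3,fy=3,interpolation=2)[:,:,::-1])
o=readout.get_obs();print(R.from_rotvec(o['tool_rot']).as_matrix().round(3))
E
```

```text
[[419.39130435 221.72463768]] [ 467.6 -306.4   80.3   43.5   57.7]
[[376.87179487 204.57692308]] [ 5.174e+02 -1.839e+02  7.900e+01  4.070e+01 -1.000e-01]
[[594.92647059 182.        ]] [ 587.9 -812.7   80.1   45.4   41. ]
[[619.0952381  170.86904762]] [ 621.6 -884.6   82.7   47.2    4.9]
[[0.438 0.213 0.045]
 [0.476 0.066 0.045]
 [0.567 0.245 0.045]
 [0.605 0.091 0.045]]
[[ 0.895  0.446 -0.   ]
 [ 0.446 -0.895  0.001]
 [ 0.    -0.001 -1.   ]]
```

View pics/crop0.png

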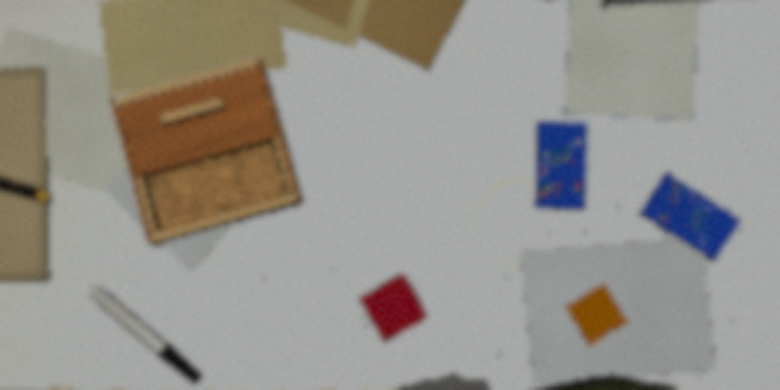

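The crop confirms it: the left blue oblong is upright at (560,165) in the crop, yaw about 0. The case is at (210,150), yaw about 14°, with its opening toward the robot. Next I move the wrist camera to see both.

Request:
{"fn": "step_arm", "kwargs": {
  "series": [
    {"dx":483,"dy":-286,"dz":-20,"wz":26.5,"fingers":75},
    {"dx":483,"dy":-286,"dz":-20,"wz":26.5,"fingers":75},
    {"dx":483,"dy":-286,"dz":-20,"wz":26.5,"fingers":75},
    {"dx":483,"dy":-286,"dz":-20,"wz":26.5,"fingers":75},
    {"dx":483,"dy":-286,"dz":-20,"wz":26.5,"fingers":75},
    {"dx":483,"dy":-286,"dz":-20,"wz":26.5,"fingers":75},
    {"dx":483,"dy":-286,"dz":-20,"wz":26.5,"fingers":75},
    {"dx":483,"dy":-286,"dz":-20,"wz":26.5,"fingers":75},
    {"dx":483,"dy":-286,"dz":-20,"wz":26.5,"fingers":75},
    {"dx":483,"dy":-286,"dz":-20,"wz":26.5,"fingers":75},
    {"dx":483,"dy":-286,"dz":-20,"wz":26.5,"fingers":75},
    {"dx":483,"dy":-286,"dz":-20,"wz":26.5,"fingers":75},
    {"dx":483,"dy":-286,"dz":-20,"wz":26.5,"fingers":75},
    {"dx":483,"dy":-286,"dz":-20,"wz":26.5,"fingers":75}
  ]
}}

```text
schema error: expected keys wx, wy, wz, dx, dy, dz, fingers
```

Run:
```python
from h import *
o=readout.get_obs();im=eyes.grab_frame('wrist');cv2.imwrite('pics/w1.png',im[:,:,::-1]);np.savez('w1.npz',p=o['tcp_pos'],r=o['tool_rot'])
K,T=cam('wrist',o);print(o['tcp_pos'],o['tool_rot'],np.abs(o['joint_velocities']).max())
for c in blue(im): print(c.mean(0),rect(c,.006,K,T))
```

```text
[ 0.24548055 -0.49190674  0.2417958 ] [-3.05664091e+00 -7.20207808e-01  5.28250604e-05] 0.003102997744991544
```

View pics/w1.png

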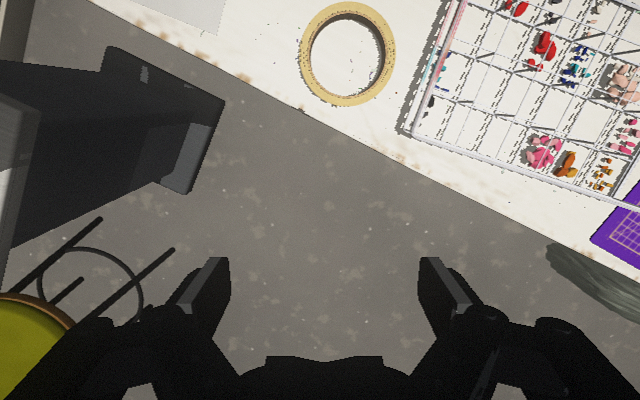

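The move was refused because every key is required, so this picture (tape ring at (348,55), no tile) is only the start pose. I'll resend it with all keys.

Request:
{"fn": "step_arm", "kwargs": {
  "series": [
    {"wx":0,"wy":0,"wz":26.5,"dx":483,"dy":-286,"dz":-20,"fingers":75},
    {"wx":0,"wy":0,"wz":26.5,"dx":483,"dy":-286,"dz":-20,"fingers":75},
    {"wx":0,"wy":0,"wz":26.5,"dx":483,"dy":-286,"dz":-20,"fingers":75},
    {"wx":0,"wy":0,"wz":26.5,"dx":483,"dy":-286,"dz":-20,"fingers":75},
    {"wx":0,"wy":0,"wz":26.5,"dx":483,"dy":-286,"dz":-20,"fingers":75},
    {"wx":0,"wy":0,"wz":26.5,"dx":483,"dy":-286,"dz":-20,"fingers":75},
    {"wx":0,"wy":0,"wz":26.5,"dx":483,"dy":-286,"dz":-20,"fingers":75},
    {"wx":0,"wy":0,"wz":26.5,"dx":483,"dy":-286,"dz":-20,"fingers":75},
    {"wx":0,"wy":0,"wz":26.5,"dx":483,"dy":-286,"dz":-20,"fingers":75},
    {"wx":0,"wy":0,"wz":26.5,"dx":483,"dy":-286,"dz":-20,"fingers":75},
    {"wx":0,"wy":0,"wz":26.5,"dx":483,"dy":-286,"dz":-20,"fingers":75},
    {"wx":0,"wy":0,"wz":26.5,"dx":483,"dy":-286,"dz":-20,"fingers":75},
    {"wx":0,"wy":0,"wz":26.5,"dx":483,"dy":-286,"dz":-20,"fingers":75},
    {"wx":0,"wy":0,"wz":26.5,"dx":483,"dy":-286,"dz":-20,"fingers":75},
    {"wx":0,"wy":0,"wz":26.5,"dx":483,"dy":-286,"dz":-20,"fingers":75},
    {"wx":0,"wy":0,"wz":26.5,"dx":483,"dy":-286,"dz":-20,"fingers":75}
  ]
}}

```text
clock: 2.15
tcp_pos: [0.55, -0.0207, 0.2624]
tool_rot: [-3.142, -0.0, -0.0]
ft_force: [1.1, 0.1, -0.5]
grip_width: 0.0752
gripper_force: 0.0
```

Run:
```python
from h import *
o=readout.get_obs();im=eyes.grab_frame('wrist');cv2.imwrite('pics/w2.png',im[:,:,::-1]);np.savez('w2.npz',p=o['tcp_pos'],r=o['tool_rot'])
K,T=cam('wrist',o);print(o['tcp_pos'],o['tool_rot'],np.abs(o['joint_velocities']).max(),o['joints'])
for c in blue(im): print(c.mean(0),rect(c,.006,K,T))
```

```text
[ 0.55003014 -0.02065661  0.2623557 ] [-3.14158033e+00 -2.19068034e-04 -1.09525307e-04] 0.002327241979710835 [-2.52680954e-01  3.67954959e-01  1.25861028e+00  2.94028086e-05
  1.51496298e+00  1.31797427e+00]
[[542.78343949 226.64968153]] [ 468.3 -305.5   86.8   49.6   57.1]
[[452.0049505 189.5      ]] [ 517.  -181.5   85.6   50.4   -1.6]
```

View pics/w2.png

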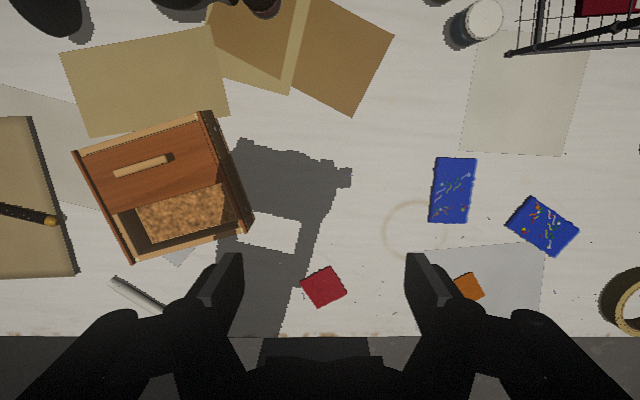

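The tile is at (452,190), measuring 86×50 mm at (0.517, −0.1815) with yaw −1.6°, which matches. The case is at (165,190), and I'll zoom in on it to fit its pose.

Run:
```python
import cv2
im=cv2.imread('pics/w2.png')[100:275,60:265];cv2.imwrite('pics/crop2.png',cv2.resize(im,None,fx=3.4,fy=3.4,interpolation=2))
```

```text
(no output)
```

View pics/crop2.png

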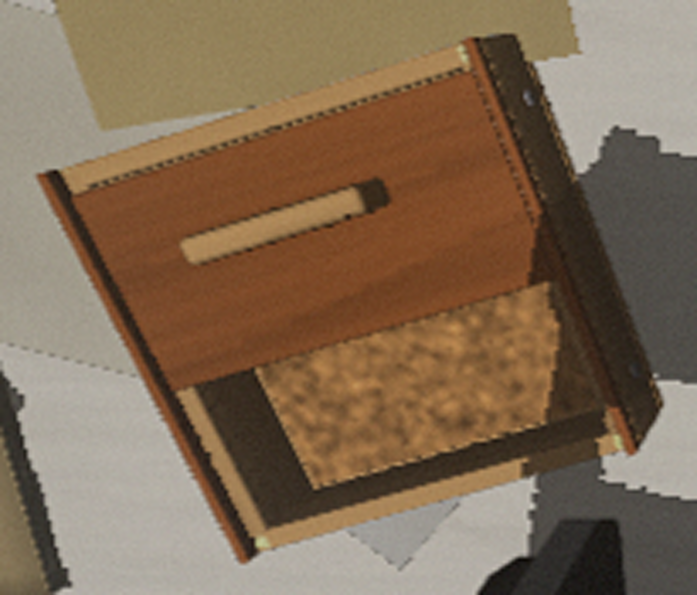

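```bash
cat > fit.py <<'E'
from h import *
from scipy.optimize import least_squares
d=np.load('w2.npz');o=dict(tcp_pos=d['p'],tool_rot=d['r']);K,T=cam('wrist',o)
px=np.array([[243,562],[40,175],[631,453],[475,38],[662,405],[518,36],[181,241],[355,187],[366,207],[192,263]])/3.4+[60,100]
def mod(q):
    t=q[3]
    c=np.array([[-72,75,48],[72,75,48],[-72,-75,48],[72,-75,48],[-72,-75,0],[72,-75,0],[t+4.5,30,65],[t+4.5,-30,65],[t-4.5,-30,65],[t-4.5,30,65]])/1000
    w=R.from_euler('z',q[2],degrees=True).apply(c)+[q[0],q[1],0];return w
f=lambda q:(proj(mod(q),K,T)-px).ravel()
s=least_squares(f,[.52,.15,14,41],loss='soft_l1',x_scale=[.01,.01,1,1]);print(s.x.round(4));print(s.fun.reshape(-1,2).round(1))
E
python3 fit.py
```

```text
[ 0.5255  0.16   16.3111 36.5253]
[[-0.8  0.9]
 [-1.5 -0. ]
 [ 2.2  0.5]
 [-0.1 -0.3]
 [ 1.4  0. ]
 [ 2.2 -1.1]
 [-1.6 -0.6]
 [ 0.2 -0.8]
 [ 0.6  1.6]
 [-0.8  1. ]]
```

```bash
cat >> h.py <<'E'
def pose(yaw,p): return R.from_euler('z',yaw,degrees=True)*R.from_euler('y',p,degrees=True)*R.from_matrix(np.diag([1.,-1,-1]))
def rows(tg,o=None):
    o=o or readout.get_obs(); r0=R.from_rotvec(o['tool_rot']); t0=np.array(o['tcp_pos'])*1000
    for x,y,z,yaw,p in tg:
        d=r0.inv().apply(np.array([x,y,z])-t0); w=(r0.inv()*pose(yaw,p)).as_rotvec(degrees=True)
        print('w',w.round(1),'d',d.round(1))
E
python3 - <<'E'
from h import *
d=pose(-1.6,-12).as_matrix()[:,2]; g=np.array([487.3,-180.7,12])
rows([(*(g-d*h),-1.6,-12) for h in (70,12,0)])
E
```

```text
w [-0.2 12.   1.6] d [-77.3 159.7 181.9]
w [-0.2 12.   1.6] d [-65.3 160.  238.6]
w [-0.2 12.   1.6] d [-62.8 160.1 250.3]
```

Request:
{"fn": "step_arm", "kwargs": {
  "series": [
    {"wx":-0.2,"wy":12,"wz":1.6,"dx":-77,"dy":160,"dz":182,"fingers":64},
    {"wx":-0.2,"wy":12,"wz":1.6,"dx":-77,"dy":160,"dz":182,"fingers":64},
    {"wx":-0.2,"wy":12,"wz":1.6,"dx":-77,"dy":160,"dz":182,"fingers":64},
    {"wx":-0.2,"wy":12,"wz":1.6,"dx":-77,"dy":160,"dz":182,"fingers":64},
    {"wx":-0.2,"wy":12,"wz":1.6,"dx":-77,"dy":160,"dz":182,"fingers":64},
    {"wx":-0.2,"wy":12,"wz":1.6,"dx":-77,"dy":160,"dz":182,"fingers":64},
    {"wx":-0.2,"wy":12,"wz":1.6,"dx":-77,"dy":160,"dz":182,"fingers":64},
    {"wx":-0.2,"wy":12,"wz":1.6,"dx":-70,"dy":160,"dz":215,"fingers":64},
    {"wx":-0.2,"wy":12,"wz":1.6,"dx":-65.3,"dy":160,"dz":238.5,"fingers":64},
    {"wx":-0.2,"wy":12,"wz":1.6,"dx":-65.3,"dy":160,"dz":238.5,"fingers":64},
    {"wx":-0.2,"wy":12,"wz":1.6,"dx":-65.3,"dy":160,"dz":238.5,"fingers":64}
  ]
}}

```text
clock: 3.58
tcp_pos: [0.4854, -0.1804, 0.0251]
tool_rot: [3.119, -0.042, 0.33]
ft_force: [0.1, -0.2, -0.2]
grip_width: 0.064
gripper_force: 0.0
```

Run:
```python
from h import *
o=readout.get_obs();im=eyes.grab_frame('wrist');cv2.imwrite('pics/w3.png',im[:,:,::-1])
K,T=cam('wrist',o);print(o['tcp_pos'],o['tool_rot'],o['ft_force'],o['grip_width'])
for c in blue(im): print(c.mean(0),rect(c,.006,K,T))
```

```text
[ 0.4854127  -0.18041065  0.02508332] [ 3.11943545 -0.04165795  0.33043197] [ 0.09795024 -0.22083488 -0.15099153] 0.06399446817015594
[[560.43418014 286.34411085]] [ 467.2 -305.8   89.2   50.8   57.9]
[[323.62598425 199.55511811]] [ 516.8 -181.4   85.5   50.7   -1.5]
```

View pics/w3.png

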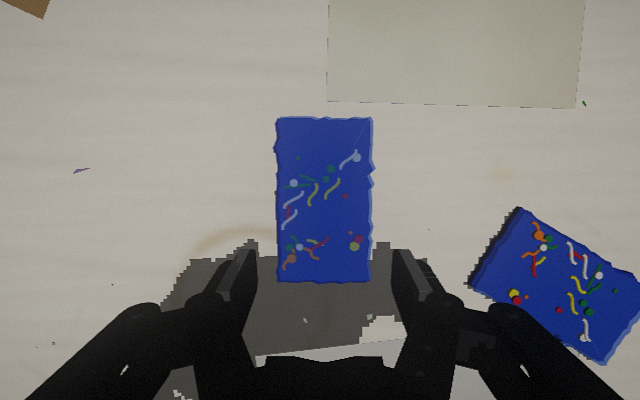

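The tile is centred between the fingers at (324,200), the pads are near (240,270) and (405,270), and the neighbouring tile is clear. I'll descend and grip.

Request:
{"fn": "step_arm", "kwargs": {
  "series": [
    {"wx":0,"wy":0,"wz":0,"dx":0,"dy":1,"dz":5,"fingers":64},
    {"wx":0,"wy":0,"wz":0,"dx":0,"dy":1,"dz":9,"fingers":64},
    {"wx":0,"wy":0,"wz":0,"dx":0,"dy":1,"dz":13,"fingers":62},
    {"wx":0,"wy":0,"wz":0,"dx":0,"dy":1,"dz":13.5,"fingers":60},
    {"wx":0,"wy":0,"wz":0,"dx":0,"dy":1,"dz":13.5,"fingers":40},
    {"wx":0,"wy":0,"wz":0,"dx":0,"dy":1,"dz":13.5,"fingers":40},
    {"wx":0,"wy":0,"wz":0,"dx":0,"dy":1,"dz":13.5,"fingers":40},
    {"wx":0,"wy":0,"wz":0,"dx":0,"dy":1,"dz":13.5,"fingers":40}
  ]
}}

```text
clock: 4.62
tcp_pos: [0.4874, -0.1816, 0.0111]
tool_rot: [3.121, -0.043, 0.328]
ft_force: [-3.3, -0.3, 6.5]
grip_width: 0.0474
gripper_force: 60.3
```

Run:
```python
from h import *
rows([(487.4,-181.6,130,-1.6,-12),(529,5,190,16.3,-12)])
```

```text
w [ 0. -0.  0.] d [ 2.470e+01  1.000e-01 -1.163e+02]
w [  3.8   0.  -17.5] d [  72.9 -187.6 -167.5]
```

Request:
{"fn": "step_arm", "kwargs": {
  "series": [
    {"wx":0,"wy":0,"wz":0,"dx":2,"dy":0,"dz":-10,"fingers":40},
    {"wx":0,"wy":0,"wz":0,"dx":12,"dy":0,"dz":-55,"fingers":40},
    {"wx":0,"wy":0,"wz":0,"dx":24.5,"dy":0,"dz":-116,"fingers":40},
    {"wx":3.8,"wy":0,"wz":-17.5,"dx":73,"dy":-187.5,"dz":-167.5,"fingers":40},
    {"wx":3.8,"wy":0,"wz":-17.5,"dx":73,"dy":-187.5,"dz":-167.5,"fingers":40},
    {"wx":3.8,"wy":0,"wz":-17.5,"dx":73,"dy":-187.5,"dz":-167.5,"fingers":40},
    {"wx":3.8,"wy":0,"wz":-17.5,"dx":73,"dy":-187.5,"dz":-167.5,"fingers":40},
    {"wx":3.8,"wy":0,"wz":-17.5,"dx":73,"dy":-187.5,"dz":-167.5,"fingers":40},
    {"wx":3.8,"wy":0,"wz":-17.5,"dx":73,"dy":-187.5,"dz":-167.5,"fingers":40},
    {"wx":3.8,"wy":0,"wz":-17.5,"dx":73,"dy":-187.5,"dz":-167.5,"fingers":40},
    {"wx":3.8,"wy":0,"wz":-17.5,"dx":73,"dy":-187.5,"dz":-167.5,"fingers":40}
  ]
}}

```text
clock: 6.0
tcp_pos: [0.5292, 0.004, 0.1892]
tool_rot: [-3.063, -0.437, -0.321]
ft_force: [-0.6, -0.9, 0.9]
grip_width: 0.0475
gripper_force: 61.9
```

Run:
```python
from h import *
o=readout.get_obs();im=eyes.grab_frame('wrist');cv2.imwrite('pics/w4.png',im[:,:,::-1]);np.savez('w4.npz',p=o['tcp_pos'],r=o['tool_rot'])
K,T=cam('wrist',o);print(o['tcp_pos'],o['tool_rot'],o['ft_force'],o['grip_width'])
x=cv2.resize(im[:,:470],None,fx=1.7,fy=1.5,interpolation=2);cv2.imwrite('pics/w4c.png',x[:,:,::-1])
```

```text
[0.52924366 0.00399344 0.18924792] [-3.0634705  -0.43672034 -0.32097808] [-0.60530079 -0.86543076  0.89142376] 0.04750530034286312
```

View pics/w4c.png

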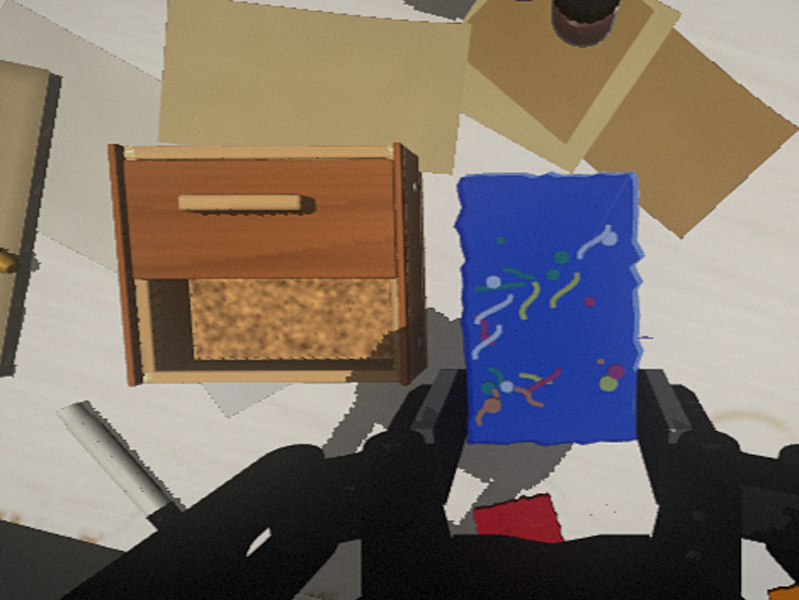

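The tile is held straight at (550,310), with pads at its trailing end. The case is squarely in view: rail corners (108,145), (404,143), (129,386), (411,384), and tab (179–301, 195–211). I'll refit its pose.

```bash
cp fit.py fit0.py
python3 - <<'E'
s=open('fit.py').read().replace('w2.npz','w4.npz')
i=s.index('px=');j=s.index('\n',i)
s=s[:i]+"px=np.array([[129,386],[108,145],[411,384],[404,143],[426,371],[420,158],[179,195],[299,195],[302,211],[180,211]])/[1.7,1.5]"+s[j:]
open('fit.py','w').write(s)
E
python3 fit.py
python3 - <<'E'
from h import *
d=np.load('w4.npz');o=dict(tcp_pos=d['p'],tool_rot=d['r']);K,T=cam('wrist',o)
q=np.array([[463,178],[635,174],[470,441],[636,441]])/[1.7,1.5]
# assumed tile pose: flat relative to world pitch 0 (tool p=-12): tile top z = at tip
for z in (.180,.184,.188):
    w=toz(q,z,K,T);print(z,inTool(w,o).round(1).tolist())
E
```

```text
[ 0.5257  0.1595 16.4335 35.9489]
[[-0.   0.8]
 [ 0.  -1. ]
 [-0.8  1.5]
 [-1.2 -0.4]
 [ 2.  -2.1]
 [ 2.1  0.6]
 [-0.8 -0. ]
 [ 1.4 -0.3]
 [ 0.2  0.1]
 [-0.6  0.3]]
0.18 [[68.2, -23.9, 23.9], [69.4, 23.7, 24.1], [-15.2, -23.2, 6.3], [-15.2, 25.2, 6.2]]
0.184 [[68.4, -23.3, 19.9], [69.6, 23.1, 20.1], [-12.8, -22.6, 2.7], [-12.8, 24.5, 2.6]]
0.188 [[68.6, -22.7, 15.9], [69.8, 22.5, 16.0], [-10.4, -22.0, -0.9], [-10.4, 23.9, -1.0]]
```

```bash
cat >> h.py <<'E'
C=np.array([525.6,159.7]);YAW=16.4
def c2w(x,y,z): return (*(C+R.from_euler('z',YAW,degrees=True).apply([x,y,0])[:2]),z)
def lead(lx,lz,th,L=(72.3,-12.5)):
    t=np.deg2rad(th);x=L[0]*np.cos(t)+L[1]*np.sin(t);z=-L[0]*np.sin(t)+L[1]*np.cos(t)
    return (*c2w(lx-x,0,lz-z),YAW,th-12)
E
python3 - <<'E'
from h import *
t=np.tan(np.deg2rad(20)); ln=lambda x,up=0: lead(x,11+(35-x)*t+up,20)
rows([ln(-20,70),ln(-20,30),ln(-20,2)])
E
```

```text
w [ -0.1 -20.   -0.1] d [ -53.5 -150.1   41.8]
w [ -0.1 -20.   -0.1] d [ -61.8 -150.    80.9]
w [ -0.1 -20.   -0.1] d [ -67.6 -150.   108.3]
```

Request:
{"fn": "step_arm", "kwargs": {
  "series": [
    {"wx":0,"wy":-10,"wz":0,"dx":-30,"dy":-60,"dz":10,"fingers":40},
    {"wx":0,"wy":-20,"wz":0,"dx":-53,"dy":-110,"dz":30,"fingers":40},
    {"wx":0,"wy":-20,"wz":0,"dx":-53.5,"dy":-150,"dz":42,"fingers":40},
    {"wx":0,"wy":-20,"wz":0,"dx":-53.5,"dy":-150,"dz":42,"fingers":40},
    {"wx":0,"wy":-20,"wz":0,"dx":-62,"dy":-150,"dz":81,"fingers":40},
    {"wx":0,"wy":-20,"wz":0,"dx":-67.5,"dy":-150,"dz":100,"fingers":40},
    {"wx":0,"wy":-20,"wz":0,"dx":-67.5,"dy":-150,"dz":108,"fingers":40},
    {"wx":0,"wy":-20,"wz":0,"dx":-67.5,"dy":-150,"dz":108,"fingers":40}
  ]
}}

```text
clock: 7.05
tcp_pos: [0.446, 0.1362, 0.0702]
tool_rot: [3.084, 0.441, -0.215]
ft_force: [-0.2, 0.3, -0.1]
grip_width: 0.047
gripper_force: 62.0
```

Run:
```python
from h import *
o=readout.get_obs();im=eyes.grab_frame('wrist');a=im
b=eyes.grab_frame('scene');cv2.imwrite('pics/s5.png',b[:,:,::-1])
b=cv2.resize(b[200:330,180:360],None,fx=2.2,fy=2.2,interpolation=2)
a=cv2.resize(a,(400,250));h=max(a.shape[0],b.shape[0]);P=lambda i:cv2.copyMakeBorder(i,0,h-i.shape[0],0,0,0)
cv2.imwrite('pics/c5.png',np.hstack([P(a),P(b)])[:,:,::-1])
t=np.tan(np.deg2rad(20)); ln=lambda x,up=0: lead(x,11+(35-x)*t+up,20)
rows([ln(-20),ln(0),ln(20),ln(35)])
```

```text
w [-0.  -0.1 -0.1] d [-0.3  0.1  3.3]
w [-0.  -0.1 -0.1] d [20.5  0.1  7.8]
w [-0.  -0.1 -0.1] d [41.3  0.1 12.3]
w [-0.  -0.1 -0.1] d [56.9  0.  15.6]
```

View pics/c5.png

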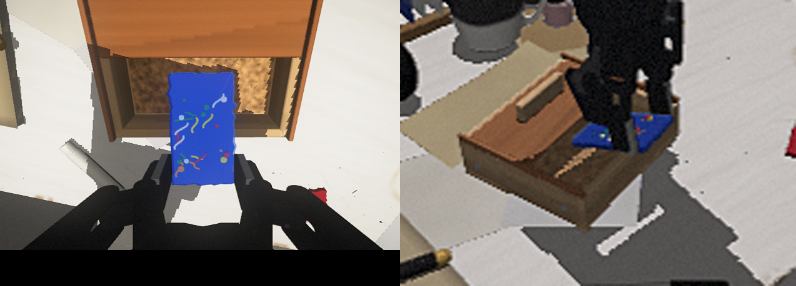

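Left: the tile's leading edge (200,72) is in the opening in front of the hood edge (200,55), centred between the side walls. Right: it is over the sill and clear. I'll slide it in.

Request:
{"fn": "step_arm", "kwargs": {
  "series": [
    {"wx":0,"wy":0,"wz":0,"dx":0,"dy":0,"dz":3,"fingers":40},
    {"wx":0,"wy":0,"wz":0,"dx":8,"dy":0,"dz":5,"fingers":40},
    {"wx":0,"wy":0,"wz":0,"dx":15,"dy":0,"dz":6.5,"fingers":40},
    {"wx":0,"wy":0,"wz":0,"dx":22,"dy":0,"dz":8,"fingers":40},
    {"wx":0,"wy":0,"wz":0,"dx":28,"dy":0,"dz":9.5,"fingers":40},
    {"wx":0,"wy":0,"wz":0,"dx":34,"dy":0,"dz":11,"fingers":40},
    {"wx":0,"wy":0,"wz":0,"dx":34,"dy":0,"dz":11,"fingers":40}
  ]
}}

```text
clock: 8.02
tcp_pos: [0.4765, 0.1458, 0.0541]
tool_rot: [3.084, 0.442, -0.216]
ft_force: [-0.3, -0.4, -0.4]
grip_width: 0.0473
gripper_force: 62.0
```

Run:
```python
from h import *
t=np.tan(np.deg2rad(20)); ln=lambda x,up=0: lead(x,11+(35-x)*t+up,20)
rows([ln(24),ln(35),lead(38,11,16),lead(40,10,12),lead(42,9,8),lead(44,8,4),lead(44,7.5,1)])
```

```text
w [-0.1  0.  -0.1] d [11.7  0.5  1. ]
w [-0.1  0.  -0.1] d [23.1  0.5  3.5]
w [-0.1  4.  -0.1] d [24.3  0.5  7.9]
w [-0.1  8.  -0.1] d [25.1  0.5 13.5]
w [-0.1 12.  -0.1] d [26.1  0.5 19.2]
w [-0.  16.  -0.1] d [27.6  0.5 25. ]
w [-0.  19.  -0.1] d [27.3  0.5 29.3]
```

Request:
{"fn": "step_arm", "kwargs": {
  "series": [
    {"wx":0,"wy":0,"wz":0,"dx":8,"dy":0.5,"dz":0.5,"fingers":40},
    {"wx":0,"wy":0,"wz":0,"dx":16,"dy":0.5,"dz":2,"fingers":40},
    {"wx":0,"wy":0,"wz":0,"dx":23,"dy":0.5,"dz":3.5,"fingers":40},
    {"wx":0,"wy":4,"wz":0,"dx":24.3,"dy":0.5,"dz":8,"fingers":40},
    {"wx":0,"wy":8,"wz":0,"dx":25,"dy":0.5,"dz":13.5,"fingers":40},
    {"wx":0,"wy":12,"wz":0,"dx":26,"dy":0.5,"dz":19,"fingers":40},
    {"wx":0,"wy":12,"wz":0,"dx":26,"dy":0.5,"dz":19,"fingers":40}
  ]
}}

```text
clock: 8.9
tcp_pos: [0.4979, 0.1516, 0.0316]
tool_rot: [-3.097, -0.444, -0.105]
ft_force: [0.2, 0.1, 0.6]
grip_width: 0.0475
gripper_force: 61.9
```

Run:
```python
from h import *
rows([lead(44,9,5),lead(46,8,1.5),lead(52,7.5,0),lead(52,6,0)])
```

```text
w [-0.1  3.1 -0.1] d [1.7 0.1 4. ]
w [-0.1  6.6 -0.1] d [2.3 0.1 9.4]
w [-0.1  8.1 -0.1] d [ 7.8  0.1 12.2]
w [-0.1  8.1 -0.1] d [ 7.7  0.1 13.7]
```

Request:
{"fn": "step_arm", "kwargs": {
  "series": [
    {"wx":0,"wy":3,"wz":0,"dx":1.7,"dy":0,"dz":4,"fingers":40},
    {"wx":0,"wy":6.5,"wz":0,"dx":2.3,"dy":0,"dz":9.5,"fingers":40},
    {"wx":0,"wy":8,"wz":0,"dx":5,"dy":0,"dz":12,"fingers":40},
    {"wx":0,"wy":8,"wz":0,"dx":8,"dy":0,"dz":12.5,"fingers":40},
    {"wx":0,"wy":8,"wz":0,"dx":8,"dy":0,"dz":12.5,"fingers":40}
  ]
}}

```text
clock: 9.52
tcp_pos: [0.5078, 0.1543, 0.0202]
tool_rot: [-3.063, -0.439, -0.322]
ft_force: [-0.4, 0.2, -0.3]
grip_width: 0.0473
gripper_force: 62.0
```

Request:
{"fn": "step_arm", "kwargs": {
  "series": [
    {"wx":0,"wy":0,"wz":0,"dx":-0.3,"dy":0,"dz":1.5,"fingers":40},
    {"wx":0,"wy":0,"wz":0,"dx":-0.5,"dy":0,"dz":2.5,"fingers":40},
    {"wx":0,"wy":0,"wz":0,"dx":-0.5,"dy":0,"dz":2.5,"fingers":40}
  ]
}}

```text
clock: 9.9
tcp_pos: [0.507, 0.1542, 0.0174]
tool_rot: [-3.063, -0.439, -0.322]
ft_force: [0.0, 0.6, 0.6]
grip_width: 0.0473
gripper_force: 62.0
```

Request:
{"fn": "step_arm", "kwargs": {
  "series": [
    {"wx":0,"wy":0,"wz":0,"dx":0,"dy":0,"dz":0.5,"fingers":56},
    {"wx":0,"wy":0,"wz":0,"dx":0,"dy":0,"dz":0.5,"fingers":62},
    {"wx":0,"wy":0,"wz":0,"dx":0,"dy":0,"dz":0.5,"fingers":64},
    {"wx":0,"wy":0,"wz":0,"dx":0,"dy":0,"dz":-10,"fingers":64},
    {"wx":0,"wy":0,"wz":0,"dx":0,"dy":0,"dz":-35,"fingers":64},
    {"wx":0,"wy":0,"wz":0,"dx":0,"dy":0,"dz":-80,"fingers":40},
    {"wx":0,"wy":0,"wz":0,"dx":0,"dy":0,"dz":-80,"fingers":0},
    {"wx":0,"wy":0,"wz":0,"dx":0,"dy":0,"dz":-80,"fingers":0}
  ]
}}

```text
clock: 10.9
tcp_pos: [0.4909, 0.1495, 0.0957]
tool_rot: [-3.063, -0.439, -0.322]
ft_force: [0.2, 1.3, -0.3]
grip_width: 0.0092
gripper_force: 0.0
```

Run:
```python
from h import *
o=readout.get_obs();im=eyes.grab_frame('wrist');cv2.imwrite('pics/w6.png',im[:,:,::-1]);K,T=cam('wrist',o)
for c in blue(im):
    w=toz(c.reshape(-1,2),.012,K,T)*1000; q=R.from_euler('z',-YAW,degrees=True).apply(w-[*C,0]);print('case x',q[:,0].min(),q[:,0].max(),'y',q[:,1].min(),q[:,1].max())
print(o['ft_force'],o['grip_width'])
rows([(*c2w(-53,0,90),YAW,0),(*c2w(-53,0,21),YAW,0),(*c2w(-33,0,21),YAW,0)])
```

```text
case x -32.38191611682712 -9.21929129291191 y -24.933701183555858 23.989657626049908
[ 0.23427543  1.28858946 -0.26861121] 0.009220481197051435
w [ -0.1 -11.9  -0.1] d [-17.4   0.1   1.6]
w [ -0.1 -11.9  -0.1] d [-31.7   0.1  69.1]
w [ -0.1 -11.9  -0.1] d [-12.1   0.1  73.3]
```

View pics/w6.png

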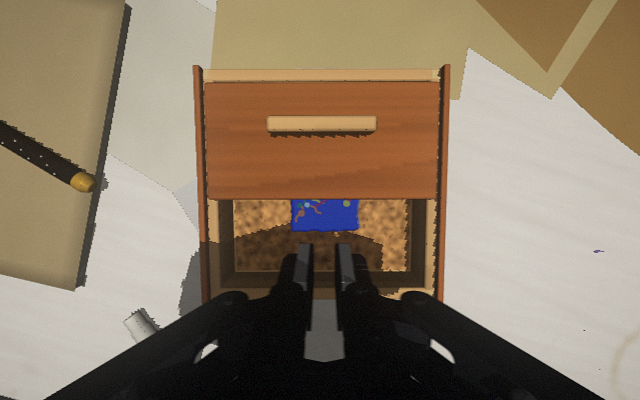

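The tile lies flat and square in the opening at (325,215), its trailing edge at case x = −32 (home is −22). I'll push it back with shut fingers.

Run:
```python
from h import *
rows([(*c2w(-48.5,0,90),YAW,0),(*c2w(-48.5,0,40),YAW,0),(*c2w(-48.5,0,19),YAW,0),(*c2w(-38,0,19),YAW,0)])
```

```text
w [ -0.1 -11.9  -0.1] d [-13.    0.    2.5]
w [ -0.1 -11.9  -0.1] d [-23.3   0.1  51.5]
w [ -0.1 -11.9  -0.1] d [-27.7   0.1  72. ]
w [ -0.1 -11.9  -0.1] d [-17.4   0.1  74.2]
```

Request:
{"fn": "step_arm", "kwargs": {
  "series": [
    {"wx":0,"wy":-6,"wz":0,"dx":-13,"dy":0,"dz":2.5,"fingers":0},
    {"wx":0,"wy":-12,"wz":0,"dx":-13,"dy":0,"dz":2.5,"fingers":0},
    {"wx":0,"wy":-12,"wz":0,"dx":-13,"dy":0,"dz":2.5,"fingers":0},
    {"wx":0,"wy":-12,"wz":0,"dx":-23.5,"dy":0,"dz":51.5,"fingers":0},
    {"wx":0,"wy":-12,"wz":0,"dx":-26,"dy":0,"dz":65,"fingers":0},
    {"wx":0,"wy":-12,"wz":0,"dx":-27.5,"dy":0,"dz":72,"fingers":0},
    {"wx":0,"wy":-12,"wz":0,"dx":-27.5,"dy":0,"dz":72,"fingers":0}
  ]
}}

```text
clock: 11.82
tcp_pos: [0.4799, 0.1462, 0.0201]
tool_rot: [-3.109, -0.446, -0.001]
ft_force: [0.3, -0.2, -0.6]
grip_width: -0.0001
gripper_force: 0.0
```

Request:
{"fn": "step_arm", "kwargs": {
  "series": [
    {"wx":0,"wy":0,"wz":0,"dx":4,"dy":0,"dz":1,"fingers":0},
    {"wx":0,"wy":0,"wz":0,"dx":7,"dy":0,"dz":1,"fingers":0},
    {"wx":0,"wy":0,"wz":0,"dx":9,"dy":0,"dz":1,"fingers":0},
    {"wx":0,"wy":0,"wz":0,"dx":11,"dy":0,"dz":1,"fingers":0},
    {"wx":0,"wy":0,"wz":0,"dx":12.5,"dy":0,"dz":1,"fingers":0},
    {"wx":0,"wy":0,"wz":0,"dx":14,"dy":0,"dz":1,"fingers":0}
  ]
}}

```text
clock: 12.58
tcp_pos: [0.4931, 0.1501, 0.0186]
tool_rot: [-3.109, -0.446, 0.0]
ft_force: [0.3, -0.1, 1.6]
grip_width: 0.0
gripper_force: 0.4
```

Request:
{"fn": "step_arm", "kwargs": {
  "series": [
    {"wx":0,"wy":0,"wz":0,"dx":1,"dy":0,"dz":0,"fingers":0},
    {"wx":0,"wy":0,"wz":0,"dx":2,"dy":0,"dz":0,"fingers":0},
    {"wx":0,"wy":0,"wz":0,"dx":3,"dy":0,"dz":0,"fingers":0},
    {"wx":0,"wy":0,"wz":0,"dx":3,"dy":0,"dz":0,"fingers":0}
  ]
}}

```text
clock: 13.08
tcp_pos: [0.494, 0.1506, 0.0184]
tool_rot: [-3.109, -0.446, 0.008]
ft_force: [-8.3, -3.7, 6.1]
grip_width: -0.0001
gripper_force: 4.7
```

```bash
cat > chk.py <<'E'
from h import *
o=readout.get_obs();im=eyes.grab_frame('wrist');K,T=cam('wrist',o)
for c in blue(im):
    w=toz(c.reshape(-1,2),.012,K,T)*1000; q=R.from_euler('z',-YAW,degrees=True).apply(w-[*C,0]);print('case x',q[:,0].min(),q[:,0].max(),'y',q[:,1].min(),q[:,1].max())
print(o['ft_force'], R.from_euler('z',-YAW,degrees=True).apply(o['tcp_pos']*1000-[*C,0]))
E
python3 chk.py
```

```text
[-8.31883412 -3.68645779  6.13042677] [-32.93043134   0.16135088  18.36186615]
```

Request:
{"fn": "step_arm", "kwargs": {
  "series": [
    {"wx":0,"wy":0,"wz":0,"dx":-5,"dy":0,"dz":0,"fingers":0},
    {"wx":0,"wy":0,"wz":0,"dx":-10,"dy":0,"dz":0,"fingers":0},
    {"wx":0,"wy":0,"wz":0,"dx":-10,"dy":0,"dz":-40,"fingers":0},
    {"wx":0,"wy":0,"wz":0,"dx":-10,"dy":0,"dz":-95,"fingers":0},
    {"wx":0,"wy":0,"wz":0,"dx":-10,"dy":0,"dz":-95,"fingers":0},
    {"wx":0,"wy":0,"wz":0,"dx":-10,"dy":0,"dz":-95,"fingers":0}
  ]
}}

```text
clock: 13.88
tcp_pos: [0.4861, 0.1481, 0.1132]
tool_rot: [-3.109, -0.446, 0.0]
ft_force: [-0.0, 0.1, -0.8]
grip_width: -0.0002
gripper_force: 0.0
```

```bash
python3 chk.py
python3 - <<'E'
from h import *
im=eyes.grab_frame('wrist');cv2.imwrite('pics/w7.png',im[:,:,::-1])
rows([(*c2w(64,0,112),YAW,0),(*c2w(64,0,61),YAW,0)])
E
```

```text
case x -21.082970876045895 -13.463291275077102 y -24.93049355441264 23.971202618800543
[-0.01255167  0.14472178 -0.75039955] [-4.12160424e+01  7.06460059e-03  1.13166061e+02]
w [-0.1  0.1 -0.1] d [ 1.055e+02 -1.000e-01  2.000e-01]
w [-0.1  0.1 -0.1] d [ 1.056e+02 -1.000e-01  5.120e+01]
```

View pics/w7.png

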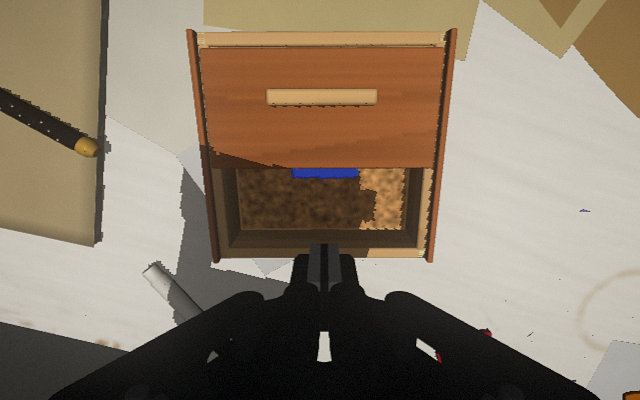

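The tile is flat and square, with its edge at (325,178), case x ≈ −21, so it is home. Next I go over and behind the tab.

Request:
{"fn": "step_arm", "kwargs": {
  "series": [
    {"wx":0,"wy":0,"wz":0,"dx":50,"dy":0,"dz":0,"fingers":0},
    {"wx":0,"wy":0,"wz":0,"dx":105.5,"dy":0,"dz":0,"fingers":0},
    {"wx":0,"wy":0,"wz":0,"dx":105.5,"dy":0,"dz":0,"fingers":0},
    {"wx":0,"wy":0,"wz":0,"dx":105.5,"dy":0,"dz":30,"fingers":0},
    {"wx":0,"wy":0,"wz":0,"dx":105.5,"dy":0,"dz":45,"fingers":0},
    {"wx":0,"wy":0,"wz":0,"dx":105.5,"dy":0,"dz":51,"fingers":0},
    {"wx":0,"wy":0,"wz":0,"dx":105.5,"dy":0,"dz":51,"fingers":0}
  ]
}}

```text
clock: 14.85
tcp_pos: [0.5875, 0.1777, 0.0627]
tool_rot: [-3.109, -0.446, 0.0]
ft_force: [1.1, -0.6, 0.2]
grip_width: 0.0
gripper_force: 0.0
```

```bash
python3 chk.py
```

```text
[ 1.06105167 -0.57189232  0.18810444] [64.46314411 -0.2292259  62.65478131]
```

Request:
{"fn": "step_arm", "kwargs": {
  "series": [
    {"wx":0,"wy":0,"wz":0,"dx":-6,"dy":0,"dz":0.5,"fingers":0},
    {"wx":0,"wy":0,"wz":0,"dx":-11,"dy":0,"dz":0.5,"fingers":0},
    {"wx":0,"wy":0,"wz":0,"dx":-16,"dy":0,"dz":0.5,"fingers":0},
    {"wx":0,"wy":0,"wz":0,"dx":-21,"dy":0,"dz":0.5,"fingers":0},
    {"wx":0,"wy":0,"wz":0,"dx":-26,"dy":0,"dz":0.5,"fingers":0},
    {"wx":0,"wy":0,"wz":0,"dx":-31,"dy":0,"dz":0.5,"fingers":0},
    {"wx":0,"wy":0,"wz":0,"dx":-36,"dy":0,"dz":0.5,"fingers":0},
    {"wx":0,"wy":0,"wz":0,"dx":-41,"dy":0,"dz":0.5,"fingers":0},
    {"wx":0,"wy":0,"wz":0,"dx":-46,"dy":0,"dz":0.5,"fingers":0},
    {"wx":0,"wy":0,"wz":0,"dx":-51,"dy":0,"dz":0.5,"fingers":0},
    {"wx":0,"wy":0,"wz":0,"dx":-56,"dy":0,"dz":0.5,"fingers":0},
    {"wx":0,"wy":0,"wz":0,"dx":-60,"dy":0,"dz":0.5,"fingers":0},
    {"wx":0,"wy":0,"wz":0,"dx":-64,"dy":0,"dz":0.5,"fingers":0},
    {"wx":0,"wy":0,"wz":0,"dx":-68,"dy":0,"dz":0.5,"fingers":0},
    {"wx":0,"wy":0,"wz":0,"dx":-70,"dy":0,"dz":0.5,"fingers":0}
  ]
}}

```text
clock: 16.77
tcp_pos: [0.5201, 0.158, 0.062]
tool_rot: [-3.109, -0.446, 0.0]
ft_force: [1.2, -0.4, 0.3]
grip_width: 0.0002
gripper_force: 0.8
```

```bash
python3 chk.py
```

```text
[ 1.16338287 -0.43175879  0.33908625] [-5.69865918e+00 -5.70182150e-02  6.20468057e+01]
```

Request:
{"fn": "step_arm", "kwargs": {
  "series": [
    {"wx":0,"wy":0,"wz":0,"dx":-1.5,"dy":0,"dz":0,"fingers":0},
    {"wx":0,"wy":0,"wz":0,"dx":-3,"dy":0,"dz":0,"fingers":0},
    {"wx":0,"wy":0,"wz":0,"dx":-4.5,"dy":0,"dz":0,"fingers":0},
    {"wx":0,"wy":0,"wz":0,"dx":-5.5,"dy":0,"dz":0,"fingers":0},
    {"wx":0,"wy":0,"wz":0,"dx":-5.5,"dy":0,"dz":0,"fingers":0}
  ]
}}

```text
clock: 17.45
tcp_pos: [0.5162, 0.1569, 0.0621]
tool_rot: [-3.109, -0.445, -0.004]
ft_force: [5.7, 3.1, -3.7]
grip_width: -0.0001
gripper_force: 3.4
```

```bash
python3 chk.py
```

```text
[ 5.73036997  3.08175133 -3.74101622] [-9.82962215e+00 -3.50636674e-02  6.21467197e+01]
```

Request:
{"fn": "step_arm", "kwargs": {
  "series": [
    {"wx":0,"wy":0,"wz":0,"dx":-1,"dy":0,"dz":0,"fingers":0},
    {"wx":0,"wy":0,"wz":0,"dx":-2,"dy":0,"dz":0,"fingers":0},
    {"wx":0,"wy":0,"wz":0,"dx":-2,"dy":0,"dz":0,"fingers":0}
  ]
}}

```text
clock: 17.88
tcp_pos: [0.5161, 0.1568, 0.0623]
tool_rot: [-3.108, -0.445, -0.012]
ft_force: [13.1, 4.9, -9.8]
grip_width: -0.0001
gripper_force: 7.3
```

Request:
{"fn": "step_arm", "kwargs": {
  "series": [
    {"wx":0,"wy":0,"wz":0,"dx":6,"dy":0,"dz":0,"fingers":0},
    {"wx":0,"wy":0,"wz":0,"dx":15,"dy":0,"dz":0,"fingers":0},
    {"wx":0,"wy":0,"wz":0,"dx":15,"dy":0,"dz":-50,"fingers":0},
    {"wx":0,"wy":0,"wz":0,"dx":15,"dy":0,"dz":-110,"fingers":0},
    {"wx":0,"wy":0,"wz":0,"dx":15,"dy":0,"dz":-150,"fingers":0},
    {"wx":0,"wy":0,"wz":0,"dx":15,"dy":0,"dz":-150,"fingers":0},
    {"wx":0,"wy":0,"wz":0,"dx":15,"dy":0,"dz":-150,"fingers":0}
  ]
}}

```text
clock: 18.75
tcp_pos: [0.5272, 0.1601, 0.211]
tool_rot: [-3.109, -0.446, 0.003]
ft_force: [0.7, 0.5, 0.1]
grip_width: -0.0
gripper_force: 0.0
```

Run:
```python
from h import *
im=eyes.grab_frame('wrist');cv2.imwrite('pics/w8.png',im[:,:,::-1])
```

```text
(no output)
```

View pics/w8.png

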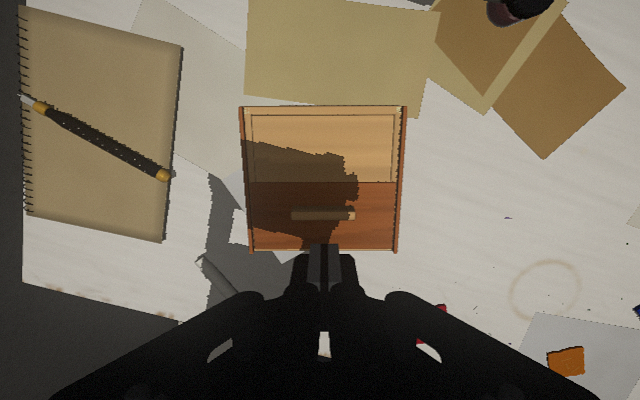

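The cover now spans from (325,182) to the sill at (325,250), with its tab at (323,215). It is fully shut, the bystanders are untouched and the arm is clear.

```bash
python3 -c "
from bench import workorder;print(workorder.job_done())"
```

```text
the job is handed in; nothing more can be done
None
```

The job is handed in: the glass tile lies flat in the case against the back wall, the cover is pushed shut to its stop, and no bystander was touched (about 19 s used, no verdict shown).

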